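# Switch on the table radio and choose its fourth station

## Robot

A 7-joint arm with a two-finger parallel gripper is mounted at the origin on the work surface. World frame = base frame: x ahead of the robot, y to its left, z up, the work surface at z = 0. Lengths are in m, angles in rad, forces in N, time in s.
With the tool pointing down it reaches from about 0.4 to 0.9 m from the base axis. Payload 5.5 kg.
Tool frame: the origin (TCP) lies between the finger pads; the fingertips stand 14 mm ahead of it and the grasp point (between the pads) lies 5 mm behind it (robot.tip_reach is the z of the fingertips in the tool frame, in m); z points along the fingers, y is the line along which they close (so a half turn about z gives the same grasp; the last joint's range is limited). The gripper opens to 92 mm and grips with 3 to 60 N. Pads are 19 mm wide; open, the fingers measure 130 mm over their backs; the gripper's body (75 mm by 190 mm) begins 47 mm behind the grasp point.
Start: joints at [1.381, 0.501, -0.427, 1.55, 0.221, 1.138, -0.21], TCP at [0.284, -0.584, 0.241] pointing down, gripper open.
Joint ranges: [-2.88, 2.88], [-0.31, 2.03], [-1.54, 1.56], [0.2, 2.42], [-1.41, 4.55], [0.19, 2.02], [-2.57, 2.57]. Speed limits (rad/s): [2.57, 2.57, 3.14, 3.14, 3.14, 3.14, 3.14].

## Interface

Orientations are given as a rotation vector (axis times angle).
In Python, from cell import robot gives the robot as it stands.
- The arm moves only by the tool play_rows, never from a script. Its argument "commands" is a list of rows, each an object of numbers: "tx", "ty", "tz": the shift along the world's x, y, z in units of 500 mm (1.0 is 500 mm); "twist": the turn about the world's z in units of 6 degrees (1.0 is 6 degrees); "grip": the closure, from -1 (fully open) to 1 (shut), so that 0 is half open. A call has 1 to 20 rows; each row shifts and turns the commanded pose from where the row before left it; what a row does not reach is not made up. A row lasts 1/10 s, in which the tool goes at most 50 mm and 8.59 degrees, less where a joint would pass 70% of its speed; a pose out of reach is approached as far as the arm can. A call with a number of a shift or a turn outside -1 to 1 is refused whole. A call with a gripper value outside its range is refused whole. The fingers move at their own pace and stop on an object; "grip_force" is the grip in N (left out, the last holds). Time passes only in rows, so rows that do not move let the fingers close. It gives the time, the measured TCP pose, the force, the opening and the grip force at its end, in the units of the state.
- robot.get_obs(): the state, without advancing time (a new reading comes with each control period).
- robot.camera(name): name is "side" or "top" or "wrist"; returns (picture, depth): 420x560x3 uint8, red, green, blue; 420x560 float32, m along the optical axis (not along the pixel's ray), 0 where there is no reading.
- robot.calibration(name): a dict with "mtx" (3x3 intrinsics, pixels), "origin" and "attitude" of the camera in the world. Camera axes: x right, y down, z forward; pixel columns grow to the right and rows downward; lengths in m; the calibration is good to about 2 mm. A picture is of the moment at which its call begins: read the wrist's pose just before it. calibration takes no time and is no camera call; for the wrist camera it gives the pose at the moment of the call.
- robot.finish_job(): hands the job in; it is judged then, once.
Trained networks look in the newest picture that a camera, given by its name, has taken for a name from the list of things; names that differ only in an ending like _2 or _b are one class to them, and where a whole thing is asked for, a point or a joint stands for the part that bears it (a point fixed in the world has none). Each returns a list of dicts, best first, with "conf" (0 to 1); they miss things now and then, are a little off and sometimes report something else, mostly with a low value. They report only what shows in the picture. A call takes as long as a camera call. They do not tell look-alikes from the thing itself.
- robot.boxes_of(camera, query): "location" ([row, column] in pixels, amid what is visible of it).
- robot.trace(camera, query): "region" (420x560 bool, what is visible of it) and "location" ([row, column] in pixels, amid what is visible of it).
The state is a dict: "clock": time; "joints": joint angles; "joint_velocities": joint speeds; "joint_efforts": joint torques, N m; "tcp_pos": TCP position; "eef_rot": TCP orientation; "contact_force": force on the tool from outside, world axes, zero at the start; "moment": the same for the moment, N m; "gripper_width": finger opening in m; "grasp_force": force on a finger pad.
Only numpy, scipy, OpenCV 4.12 (cv2) and the standard library are available. Lean on these libraries where they do the work, as an engineer would, in place of code of your own. Each camera call takes 0.05 s, during which the arm holds its last target. There are 200 camera calls.

## Task

Switch the radio on by pressing its round power button fully in with the fingertips, then press the fourth of its five station keys, counting from the power button, fully down and let it spring back up. Press gently, leave the other four station keys, the volume knob and everything else on the table alone, do not shift the radio, and withdraw.

Things in the scene. Friction and masses are not known exactly. Their poses are not given: they have to be found in the camera images.
- radio: Table radio: loose dark wooden cabinet 320 mm wide (its y), 170 deep (its x), 125 high, ~2.4 kg. Origin: centre of its underside, z up. The front (slatted grey cloth, display, tuning knob 16 mm out on the right) faces its -x; seen from there, left is +y. Its controls stand on top in one row along y at x = -35 mm. A folded aerial 8 mm high lies along the top's rear edge, x = +70 mm.
- power_top (a point): Centre of the top face of the power button, the only round button, at the left end of the row (y = +118 mm of the radio): 30 mm across, standing 10 mm above the cabinet's top when out (135 mm above the table), 5 mm when in.
- power (a joint): Travel of the power button, straight down, in m: 0 = out (radio off), 0.005 = fully in (radio on). It has a steady resistance of about 3 N and stays in where it was pressed. It always starts out.
- preset4_top (a point): Centre of the top face of the fourth station key from the left, counting from the power button. The five equal keys sit at y = +64, +32, 0, -32, -64 mm of the radio, the fourth at -32. Each is 20 mm wide along the row (12 mm gaps) and 26 mm deep, its top 8 mm above the cabinet's top (133 mm above the table); fully down it still stands 4 mm proud.
- preset4 (a joint): Travel of the fourth station key, straight down, in m: 0 = up, 0.004 = fully down. A spring, about 1.2 N at first and 4 N fully down, lifts it again when let go.
- preset1 (a joint): Travel of the first (leftmost) station key, made like the fourth; it is to be left alone.
- preset2 (a joint): Travel of the second station key, made like the fourth; it is to be left alone.
- preset3 (a joint): Travel of the third (middle) station key, made like the fourth; it is to be left alone.
- preset5 (a joint): Travel of the fifth (rightmost) station key, made like the fourth; it is to be left alone.
- volume_mark (a point): Pointer mark on the top rim of the volume knob, 16 mm from the knob's axis. The knob, at the right end of the row (y = -118 mm of the radio), is a metal cylinder 35 mm across that stands 21 mm above the cabinet's top and turns easily; its setting varies and is to be left alone.
- book: Large grey cloth-bound book lying flat, 260 x 190 x 32 mm, loose. Origin: centre of its underside. It lies beside the radio, on either side.
- glasses_case: Brown spectacles case, 160 x 62 x 36 mm, lying loose on the book. Origin: centre of its underside.
- vase: Small white bud vase, 80 mm across, 136 mm high, loose, on the far side of the table behind the radio and book. Origin: centre of its underside.
- candlestick: Brass candlestick, foot 80 mm across, 128 mm high, loose, on the far side of the table behind the radio and book. Origin: centre of its underside.
Things that resemble listed ones, but are neither listed nor needed, are in the scene too. Of the things shaped like the vase, the white one is meant.

How it is judged:
On the way, in this order (a step that is already met when the one before it is completed fails the run):
1. the power button is pressed fully in by the fingers (value of joint power above 0.0042 m and contact force between the fingers and power above 0.5 N), for 0.05 s.
2. with the radio on, the fourth station key is pressed fully down by the fingers (value of joint preset4 above 0.0034 m and contact force between the fingers and preset4 above 0.5 N and value of joint power above 0.004 m), for 0.05 s.
At the end, for the whole second after the job is handed in: The power button is in (at least 4 of its 5 mm), all five station keys are up again (within 1 mm), the radio stands level at rest within 10 mm of where it was, the volume mark is within 10 mm of where it was, and book, spectacles case, vase and candlestick are at rest within 15 mm of their places (value of joint power above 0.004 m and value of joint each of preset4, preset1, preset2, preset3, preset5 below 0.001 m and distance of each of radio, volume_mark from where it was at the start of the episode below 0.01 m and angle between radio's own z axis and vertical below 0.03 rad and linear speed of each of radio, book, glasses_case, vase, candlestick below 0.01 m/s and distance of each of book, glasses_case, vase, candlestick from where it was at the start of the episode below 0.015 m); the robot touches nothing.
It fails at once if another station key is pressed by 2 mm or more (value of joint any of preset1, preset2, preset3, preset5 above 0.002 m).
It fails at once if the volume knob is turned or disturbed (its mark moves more than 10 mm) (distance of volume_mark from where it was at the start of the episode above 0.01 m).
It fails at once if the radio is shifted, lifted or tipped (more than 10 mm, or 0.06 rad) (distance of radio from where it was at the start of the episode above 0.01 m or angle between radio's own z axis and vertical above 0.06 rad).
It fails at once if the radio is pushed hard (over 30 N) (contact force between any of the fingers, the arm and radio above 30 N).
It fails at once if a bystander is moved more than 15 mm (distance of any of book, glasses_case, vase, candlestick from where it was at the start of the episode above 0.015 m).
It also fails if it takes over 42 s, if anything falls off the work surface, if the arm or the gripper's body presses on something with over 40 N, if the wrist force passes 120 N, or if a joint passes its speed limit or range.

## Working session

There is one attempt and no reset: what is moved stays moved. The work goes in short steps, Python scripts to look and compute and a tool call to move; the robot and the scene stay as the last step left them, time stands still between calls to the robot, and variables do not carry over. Pictures are saved under pics/ and viewed, at most 10 in all, crops included, and the job is handed in when it is done.

Besides the shell and the picture viewer there is one more tool, called after ">>>" as a command line: name --argument value ..., lists and objects as JSON in quotes. play_rows: Moves the arm, as the interface text tells. Shifts and turns lie within -1 to 1; 1 stands for 500 mm of shift or 6 degrees of turn. Its arguments: {"type":"object","properties":{"commands":{"type":"array","items":{"type":"object","properties":{"tx":{"type":"number"},"ty":{"type":"number"},"tz":{"type":"number"},"twist":{"type":"number"},"grip":{"type":"number"}}}},"grip_force":{"type":"number"}},"required":["commands"]}

```bash
mkdir -p pics; cat > h.py <<'E'
import numpy as np, cv2
from cell import robot
def world(cam,rc,depth,z=None):
    c=robot.calibration(cam);K=np.array(c["mtx"]);o=np.array(c["origin"]);R=np.array(c["attitude"])
    if R.ndim==1: R=cv2.Rodrigues(R)[0]
    r,cc=rc; d=np.linalg.inv(K)@[cc,r,1]
    if z is None: return o+R@(d*depth[int(round(r)),int(round(cc))])
    w=R@d; return o+w*(z-o[2])/w[2]
E
python3 - <<'E'
from h import *
for n in("top","side"):
    p,d=robot.camera(n); cv2.imwrite(f"pics/{n}0.png",p[:,:,::-1]); np.save(f"d_{n}.npy",d)
    for q in("radio","power_top","preset4_top","volume_mark","book","vase","candlestick"):
        for b in robot.boxes_of(n,q)[:3]: print(n,q,np.round(b["location"]),round(b["conf"],2),world(n,b["location"],d).round(3))
o=robot.get_obs();print(o["clock"],o["tcp_pos"],o["eef_rot"],o["gripper_width"],robot.calibration("top"))
E
```

```text
top radio [216. 188.] 0.88 [0.578 0.184 0.125]
top power_top [229. 130.] 0.58 [0.546 0.31  0.137]
top volume_mark [234. 237.] 0.65 [0.537 0.072 0.146]
top volume_mark [231. 365.] 0.31 [ 0.545 -0.219  0.069]
top book [218. 366.] 0.84 [ 0.577 -0.223  0.058]
top vase [286. 278.] 0.95 [ 0.419 -0.016  0.089]
top vase [119. 365.] 0.9 [ 0.799 -0.213  0.109]
top vase [122. 199.] 0.71 [0.794 0.167 0.099]
top candlestick [143. 254.] 0.72 [0.754 0.04  0.052]
side radio [305. 250.] 0.94 [0.565 0.256 0.125]
side power_top [330. 250.] 0.67 [0.543 0.313 0.135]
side preset4_top [268. 279.] 0.49 [0.543 0.162 0.132]
side volume_mark [238. 294.] 0.69 [0.534 0.086 0.145]
side book [208. 315.] 0.97 [ 0.547 -0.147  0.037]
side book [269. 281.] 0.22 [0.539 0.163 0.131]
side vase [270. 157.] 0.87 [0.794 0.193 0.079]
side vase [156. 268.] 0.85 [ 0.723 -0.295  0.067]
side vase [164. 231.] 0.84 [ 0.794 -0.205  0.084]
side candlestick [240. 201.] 0.87 [0.765 0.052 0.046]
0.8 [ 0.284411   -0.58447653  0.24076633] [3.06138625e+00 7.05202750e-01 7.59404874e-05] 0.09171871525993938 {'mtx': array([[525.83110626,   0.        , 275.99617343],
       [  0.        , 525.83110626, 211.60775268],
       [  0.        ,   0.        ,   1.        ]]), 'origin': array([ 0.53602825, -0.0101952 ,  1.2944346 ]), 'attitude': array([-2.20590147,  2.19407046, -0.0498169 ])}
```

View pics/top0.png

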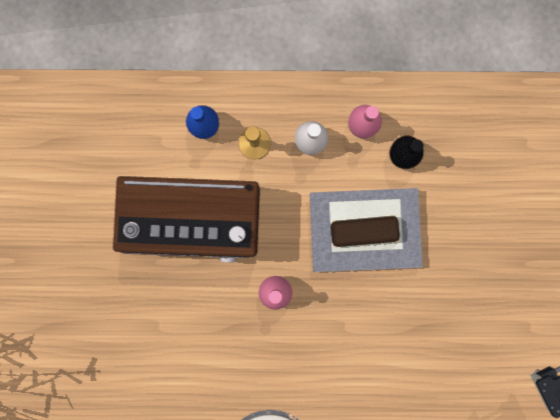

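```bash
python3 - <<'E'
import cv2
p=cv2.imread("pics/top0.png")[160:280,90:290]
cv2.imwrite("pics/crop1.png",cv2.resize(p,None,fx=4,fy=4,interpolation=cv2.INTER_CUBIC))
E
```

```text
(no output)
```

View pics/crop1.png

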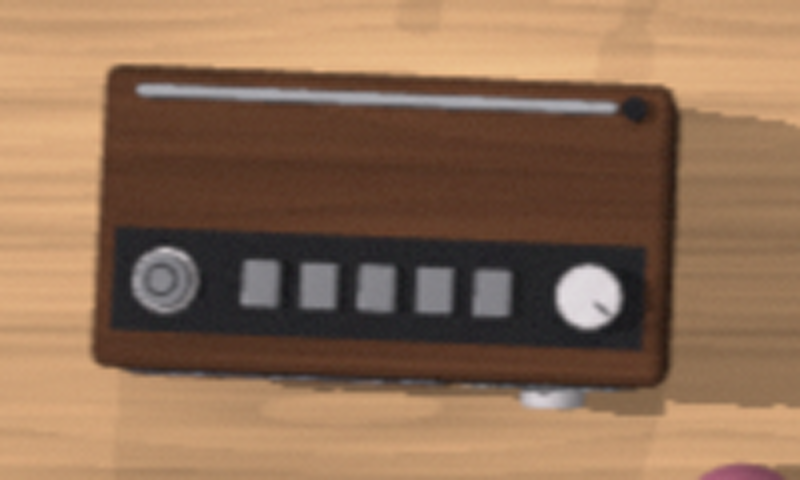

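The top view shows the radio at (row 216, col 188). Its only round silver button is at its left end (230, 131), the white volume knob is at the right end (234, 237), and key 4 of the five grey keys is at (232, 199).

Look-alikes:
- For the power button: the volume knob (234, 237) and the front tuning knob (258, 228).
- For key 4: its neighbours at about cols 184 and 213.

The crop confirms the choice.

```bash
python3 - <<'E'
from h import *
P=lambda x,y,z:world("top",(160+y/4-.4,90+x/4-.4),None,z)
pw=P(165,280,.135);kb=P(588,296,.146);ks=[P(*k,.133) for k in((260,284),(318,286),(376,288),(435,290),(492,293))]
print(pw,kb);print(np.array(ks))
u=(kb-pw)[:2];print(np.linalg.norm(u),np.degrees(np.arctan2(-u[0],-u[1])))
print(pw[:2]+u*150/236, robot.get_obs()["tcp_pos"])
E
```

```text
[0.54545505 0.30774365 0.135     ] [0.53787926 0.07394608 0.146     ]
[[0.54354677 0.25587111 0.133     ]
 [0.54261552 0.22387077 0.133     ]
 [0.54168426 0.19187029 0.133     ]
 [0.54075595 0.15931816 0.133     ]
 [0.53927055 0.12786306 0.133     ]]
0.23392028360584544 1.855916824546956
[0.54063993 0.1591435 ] [ 0.284411   -0.58447653  0.24076633]
```

>>> play_rows --commands '[{"tx": 0.05,"ty": 0.08,"tz": 0.02,"twist": 0.5,"grip": 1},{"tx": 0.05,"ty": 0.08,"tz": 0.02,"twist": 0.5,"grip": 1},{"tx": 0.05,"ty": 0.08,"twist": 0.5,"grip": 1},{"tx": 0.05,"ty": 0.08,"twist": 0.5,"grip": 1},{"tx": 0.05,"ty": 0.08,"twist": 0.5,"grip": 1},{"tx": 0.05,"ty": 0.08,"twist": 0.5,"grip": 1},{"tx": 0.05,"ty": 0.08,"twist": 0.5,"grip": 1},{"tx": 0.04,"ty": 0.08,"twist": 0.5,"grip": 1},{"tx": 0.04,"ty": 0.08,"twist": 0.5,"grip": 1},{"tx": 0.04,"ty": 0.08,"twist": 0.5,"grip": 1},{"tx": 0.01,"ty": 0.08,"twist": 0.5,"grip": 1},{"ty": 0.08,"twist": 0.5,"grip": 1},{"ty": 0.08,"twist": 0.5,"grip": 1},{"ty": 0.08,"twist": 0.5,"grip": 1},{"ty": 0.08,"twist": 0.5,"grip": 1},{"ty": 0.08,"twist": 0.5,"grip": 1},{"ty": 0.08,"twist": 0.5,"grip": 1},{"ty": 0.08,"twist": 0.5,"grip": 1},{"ty": 0.08,"twist": 0.5,"grip": 1},{"ty": 0.08,"twist": 0.5,"grip": 1}]' --grip_force 20

```text
schema error: expected keys tx, ty, tz, twist, grip
```

>>> play_rows --commands '[{"tx": 0.05,"ty": 0.08,"tz": 0.02,"twist": 0.52,"grip": 1},{"tx": 0.05,"ty": 0.08,"tz": 0.02,"twist": 0.52,"grip": 1},{"tx": 0.05,"ty": 0.08,"tz": 0,"twist": 0.52,"grip": 1},{"tx": 0.05,"ty": 0.08,"tz": 0,"twist": 0.52,"grip": 1},{"tx": 0.05,"ty": 0.08,"tz": 0,"twist": 0.52,"grip": 1},{"tx": 0.05,"ty": 0.08,"tz": 0,"twist": 0.52,"grip": 1},{"tx": 0.05,"ty": 0.08,"tz": 0,"twist": 0.52,"grip": 1},{"tx": 0.05,"ty": 0.08,"tz": 0,"twist": 0.52,"grip": 1},{"tx": 0.04,"ty": 0.08,"tz": 0,"twist": 0.52,"grip": 1},{"tx": 0.04,"ty": 0.08,"tz": 0,"twist": 0.52,"grip": 1},{"tx": 0.02,"ty": 0.08,"tz": 0,"twist": 0.52,"grip": 1},{"tx": 0,"ty": 0.08,"tz": 0,"twist": 0.52,"grip": 1},{"tx": 0,"ty": 0.08,"tz": 0,"twist": 0.52,"grip": 1},{"tx": 0,"ty": 0.08,"tz": 0,"twist": 0.52,"grip": 1},{"tx": 0,"ty": 0.08,"tz": 0,"twist": 0.52,"grip": 1},{"tx": 0,"ty": 0.08,"tz": 0,"twist": 0.52,"grip": 1},{"tx": 0,"ty": 0.08,"tz": 0,"twist": 0.52,"grip": 1},{"tx": 0,"ty": 0.08,"tz": 0,"twist": 0.52,"grip": 1},{"tx": 0,"ty": 0.08,"tz": 0,"twist": 0.52,"grip": 1},{"tx": 0,"ty": 0.08,"tz": 0,"twist": 0.52,"grip": 1}]' --grip_force 20

```text
clock: 2.8
tcp_pos: [0.5344, 0.2169, 0.2609]
eef_rot: [2.251, 2.191, 0.001]
contact_force: [1.1, 0.0, 0.6]
gripper_width: 0.0004
grasp_force: 0.0
```

```bash
python3 - <<'E'
from h import *
o=robot.get_obs();print(o["clock"],o["tcp_pos"],o["eef_rot"],o["gripper_width"],o["contact_force"],o["joints"])
p,d=robot.camera("wrist"); cv2.imwrite("pics/w0.png",p[:,:,::-1])
for q in("power_top","preset4_top","preset3","volume_mark"):
    for b in robot.boxes_of("wrist",q)[:5]: print(q,np.round(b["location"]),round(b["conf"],2),world("wrist",b["location"],d).round(4))
E
```

```text
2.8 [0.53441861 0.2168995  0.26093893] [2.25105366e+00 2.19061203e+00 5.19565570e-04] 0.000385679728876426 [1.10053503 0.03229118 0.60551089] [ 0.26312377  0.46372043 -0.91831503  1.7073766   0.39702292  1.16894046
 -0.79025904]
power_top [ 75. 301.] 0.74 [0.5436 0.3173 0.138 ]
preset4_top [138. 348.] 0.51 [0.5795 0.269  0.1272]
preset3 [196. 302.] 0.83 [0.5458 0.2235 0.1332]
preset3 [230. 300.] 0.81 [0.5434 0.196  0.1338]
preset3 [154. 305.] 0.8 [0.5485 0.2554 0.1337]
volume_mark [373. 287.] 0.62 [0.5305 0.0698 0.1473]
```

View pics/w0.png

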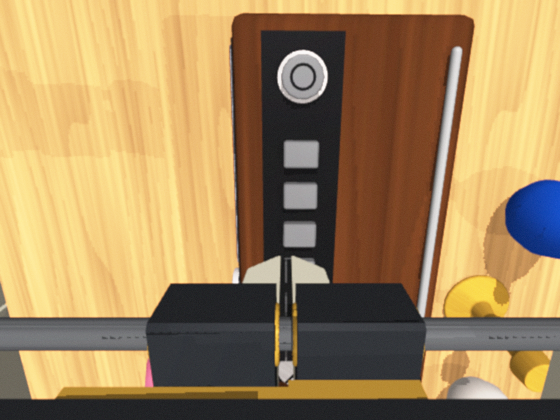

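The wrist view shows the power button at (76, 302) and keys 1–3 at (154, 301), (195, 300) and (234, 299). The closed fingers sit along the radio's x.

```bash
python3 - <<'E'
from h import *
for rc,z in(((76,302.5),.135),((154.5,301),.133),((195.5,300),.133),((235,299.5),.133)): print(world("wrist",rc,None,z).round(4))
E
```

```text
[0.5477 0.3076 0.135 ]
[0.5459 0.2534 0.133 ]
[0.5447 0.2222 0.133 ]
[0.5437 0.1899 0.133 ]
```

>>> play_rows --commands '[{"tx": 0.006,"ty": 0.045,"tz": 0,"twist": 0,"grip": 1},{"tx": 0.006,"ty": 0.045,"tz": 0,"twist": 0,"grip": 1},{"tx": 0.006,"ty": 0.045,"tz": -0.05,"twist": 0,"grip": 1},{"tx": 0.006,"ty": 0.046,"tz": -0.05,"twist": 0,"grip": 1},{"tx": 0,"ty": 0,"tz": -0.05,"twist": 0,"grip": 1},{"tx": 0,"ty": 0,"tz": -0.04,"twist": 0,"grip": 1},{"tx": 0,"ty": 0,"tz": -0.02,"twist": 0,"grip": 1},{"tx": 0,"ty": 0,"tz": 0,"twist": 0,"grip": 1},{"tx": 0,"ty": 0,"tz": 0,"twist": 0,"grip": 1}]'

```text
clock: 3.95
tcp_pos: [0.5473, 0.3052, 0.1565]
eef_rot: [2.255, 2.187, 0.001]
contact_force: [-0.1, 0.7, 0.5]
gripper_width: 0.0008
grasp_force: 0.0
```

```bash
python3 - <<'E'
from h import *
for n in("top","side"):
    p,d=robot.camera(n); cv2.imwrite(f"pics/{n}1.png",p[:,:,::-1])
a=cv2.imread("pics/top1.png")[160:280,90:290];b=cv2.imread("pics/side1.png")[260:380,150:350]
cv2.imwrite("pics/c2.png",np.hstack([cv2.resize(x,(400,240),interpolation=cv2.INTER_CUBIC) for x in(a,b)]))
print(robot.get_obs()["tcp_pos"],robot.get_obs()["contact_force"])
E
```

```text
[0.54738474 0.30599732 0.15715198] [-0.08154698  0.28370706 -0.01628735]
```

View pics/c2.png

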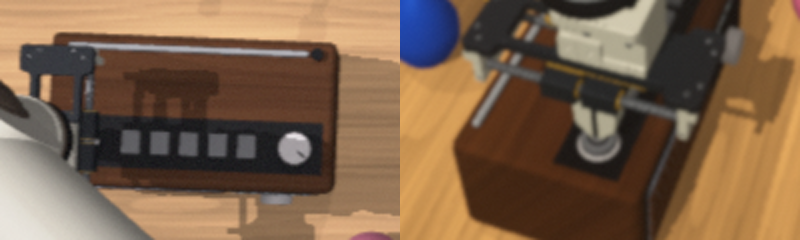

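The fingertips are right above the power button in both views, so I'll press in small steps.

>>> play_rows --commands '[{"tx": 0,"ty": 0.003,"tz": -0.006,"twist": 0,"grip": 1},{"tx": 0,"ty": 0,"tz": -0.004,"twist": 0,"grip": 1},{"tx": 0,"ty": 0,"tz": -0.004,"twist": 0,"grip": 1},{"tx": 0,"ty": 0,"tz": -0.004,"twist": 0,"grip": 1},{"tx": 0,"ty": 0,"tz": -0.004,"twist": 0,"grip": 1},{"tx": 0,"ty": 0,"tz": 0,"twist": 0,"grip": 1}]'

```text
clock: 4.65
tcp_pos: [0.5465, 0.3076, 0.1446]
eef_rot: [-2.253, -2.189, -0.0]
contact_force: [0.1, 1.1, 0.2]
gripper_width: 0.0006
grasp_force: 0.4
```

>>> play_rows --commands '[{"tx": 0,"ty": 0,"tz": -0.002,"twist": 0,"grip": 1},{"tx": 0,"ty": 0,"tz": -0.001,"twist": 0,"grip": 1}]'

```text
clock: 4.85
tcp_pos: [0.5465, 0.3077, 0.1443]
eef_rot: [2.253, 2.189, 0.0]
contact_force: [-2.9, -2.0, 10.5]
gripper_width: 0.0006
grasp_force: 5.8
```

>>> play_rows --commands '[{"tx": 0,"ty": 0,"tz": -0.002,"twist": 0,"grip": 1},{"tx": 0,"ty": 0,"tz": 0,"twist": 0,"grip": 1}]'

```text
clock: 5.05
tcp_pos: [0.5465, 0.3078, 0.1442]
eef_rot: [2.252, 2.188, 0.001]
contact_force: [-5.2, -3.5, 15.1]
gripper_width: 0.0003
grasp_force: 7.3
```

>>> play_rows --commands '[{"tx": 0,"ty": 0,"tz": 0.02,"twist": 0,"grip": 1},{"tx": 0,"ty": 0,"tz": 0.06,"twist": 0,"grip": 1},{"tx": -0.002,"ty": -0.06,"tz": 0,"twist": 0,"grip": 1},{"tx": -0.002,"ty": -0.06,"tz": 0,"twist": 0,"grip": 1},{"tx": -0.002,"ty": -0.06,"tz": 0,"twist": 0,"grip": 1},{"tx": -0.002,"ty": -0.06,"tz": 0,"twist": 0,"grip": 1},{"tx": -0.001,"ty": -0.06,"tz": 0,"twist": 0,"grip": 1},{"tx": 0,"ty": 0,"tz": -0.03,"twist": 0,"grip": 1},{"tx": 0,"ty": 0,"tz": 0,"twist": 0,"grip": 1},{"tx": 0,"ty": 0,"tz": 0,"twist": 0,"grip": 1}]'

```text
clock: 6.05
tcp_pos: [0.5413, 0.1588, 0.167]
eef_rot: [-2.251, -2.19, -0.0]
contact_force: [-0.1, 0.9, -0.1]
gripper_width: 0.0005
grasp_force: 0.0
```

```bash
python3 - <<'E'
from h import *
im=[]
for n in("top","side","wrist"):
    p,d=robot.camera(n); cv2.imwrite(f"pics/{n}2.png",p[:,:,::-1]); im.append(p[:,:,::-1])
    o=robot.get_obs();print(o["tcp_pos"],o["contact_force"])
a=im[0][200:260,120:250];b=im[1][200:345,200:350];c=im[2][:330,180:400]
cv2.imwrite("pics/c3.png",np.hstack([cv2.resize(x,None,fx=400/x.shape[0],fy=400/x.shape[0],interpolation=cv2.INTER_CUBIC)[:,:] for x in(b,c)]))
for rc,z in(((0,0),.1),):pass
E
```

```text
[0.541559   0.15932906 0.16739122] [0.41761611 0.29430193 0.64821178]
[0.54172091 0.15947926 0.1676059 ] [-0.53380201 -0.29067761  0.33013837]
[0.54179971 0.1593549  0.16766083] [ 0.59820386 -0.27025852 -0.05107013]
```

View pics/c3.png

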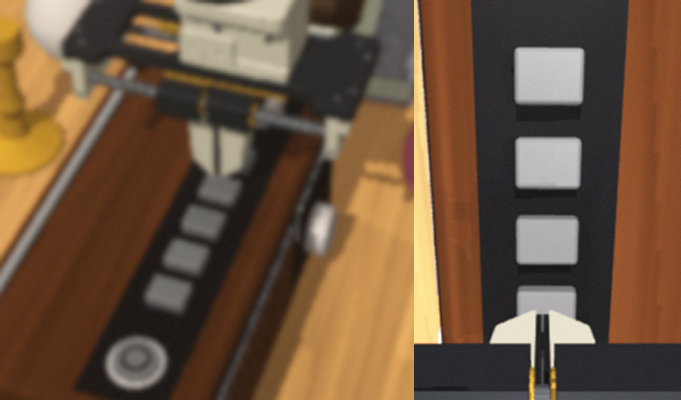

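The side crop shows keys 1–4, with key 4 partly hidden by the raised fingertips. The wrist crop shows keys 1–3 in full, with the front edge of key 4 right under the fingertips. I'll check this numerically.

```bash
python3 - <<'E'
from h import *
for y in(76,163,240): print(world("wrist",(y/1.212,180+(548-414)/1.212),None,.133).round(4))
E
```

```text
[0.5456 0.2553 0.133 ]
[0.5449 0.2234 0.133 ]
[0.5442 0.1919 0.133 ]
```

>>> play_rows --commands '[{"tx": 0.002,"ty": 0,"tz": -0.02,"twist": 0,"grip": 1},{"tx": 0,"ty": 0,"tz": -0.01,"twist": 0,"grip": 1},{"tx": 0,"ty": 0,"tz": -0.006,"twist": 0,"grip": 1},{"tx": 0,"ty": 0,"tz": -0.004,"twist": 0,"grip": 1},{"tx": 0,"ty": 0,"tz": -0.004,"twist": 0,"grip": 1},{"tx": 0,"ty": 0,"tz": -0.002,"twist": 0,"grip": 1},{"tx": 0,"ty": 0,"tz": 0,"twist": 0,"grip": 1}]'

```text
clock: 6.9
tcp_pos: [0.5426, 0.1576, 0.1443]
eef_rot: [-2.253, -2.189, 0.001]
contact_force: [-2.9, -0.0, 3.8]
gripper_width: 0.0004
grasp_force: 1.6
```

>>> play_rows --commands '[{"tx": 0,"ty": 0,"tz": -0.002,"twist": 0,"grip": 1},{"tx": 0,"ty": 0,"tz": 0,"twist": 0,"grip": 1}]'

```text
clock: 7.1
tcp_pos: [0.5429, 0.1576, 0.1434]
eef_rot: [2.253, 2.189, 0.0]
contact_force: [-2.7, -0.1, 3.3]
gripper_width: 0.0006
grasp_force: 1.9
```

>>> play_rows --commands '[{"tx": 0,"ty": 0,"tz": -0.002,"twist": 0,"grip": 1},{"tx": 0,"ty": 0,"tz": 0,"twist": 0,"grip": 1}]'

```text
clock: 7.3
tcp_pos: [0.5429, 0.1577, 0.1432]
eef_rot: [2.253, 2.189, -0.0]
contact_force: [-4.4, -0.9, 11.2]
gripper_width: 0.0005
grasp_force: 5.2
```

>>> play_rows --commands '[{"tx": 0,"ty": 0,"tz": -0.002,"twist": 0,"grip": 1},{"tx": 0,"ty": 0,"tz": 0,"twist": 0,"grip": 1}]'

```text
clock: 7.5
tcp_pos: [0.543, 0.1577, 0.143]
eef_rot: [2.252, 2.188, -0.0]
contact_force: [-7.5, -1.5, 16.6]
gripper_width: 0.0006
grasp_force: 8.6
```

Bottomed out at 16.6 N. Now I'll lift and check.

>>> play_rows --commands '[{"tx": 0,"ty": 0,"tz": 0.02,"twist": 0,"grip": 1},{"tx": 0,"ty": 0,"tz": 0.06,"twist": 0,"grip": 1},{"tx": 0,"ty": 0,"tz": 0.08,"twist": 0,"grip": 1},{"tx": 0,"ty": -0.08,"tz": 0.08,"twist": 0,"grip": 1},{"tx": 0,"ty": -0.08,"tz": 0.02,"twist": 0,"grip": 1},{"tx": 0,"ty": -0.08,"tz": 0,"twist": 0,"grip": 1},{"tx": 0,"ty": -0.08,"tz": 0,"twist": 0,"grip": 1},{"tx": 0,"ty": -0.08,"tz": 0,"twist": 0,"grip": 1},{"tx": 0,"ty": -0.08,"tz": 0,"twist": 0,"grip": 1},{"tx": 0,"ty": 0,"tz": 0,"twist": 0,"grip": 1},{"tx": 0,"ty": 0,"tz": 0,"twist": 0,"grip": 1}]'

```text
clock: 8.6
tcp_pos: [0.543, -0.0795, 0.2664]
eef_rot: [2.257, 2.185, 0.001]
contact_force: [0.2, 1.6, -0.1]
gripper_width: 0.0005
grasp_force: 0.0
```

```bash
python3 - <<'E'
from h import *
p,d=robot.camera("side"); cv2.imwrite("pics/side3.png",p[:,:,::-1])
d0=np.load("d_side.npy")
for rc in((330,250),(305,262),(292,265),(281,272),(268,279),(238,294)):
    r,c=rc; print(rc,world("side",rc,d0).round(4),world("side",rc,d).round(4))
a=cv2.imread("pics/side0.png")[215:365,180:330];b=p[215:365,180:330,::-1]
cv2.imwrite("pics/c4.png",cv2.resize(np.hstack([a,b]),(800,400),interpolation=cv2.INTER_CUBIC))
o=robot.get_obs();print(o["tcp_pos"],o["contact_force"])
E
```

```text
(330, 250) [0.5439 0.3132 0.1352] [0.5457 0.3093 0.1295]
(305, 262) [0.5433 0.2559 0.1325] [0.5434 0.2555 0.132 ]
(292, 265) [0.5477 0.2271 0.1334] [0.5483 0.2256 0.1316]
(281, 272) [0.5448 0.1964 0.1311] [0.5445 0.1971 0.1319]
(268, 279) [0.5424 0.1619 0.1317] [0.5423 0.1621 0.1319]
(238, 294) [0.5352 0.0864 0.1442] [0.5353 0.086  0.1438]
[ 0.5430204  -0.07767951  0.26660178] [-0.0152745   1.13818767  0.43595282]
```

View pics/c4.png

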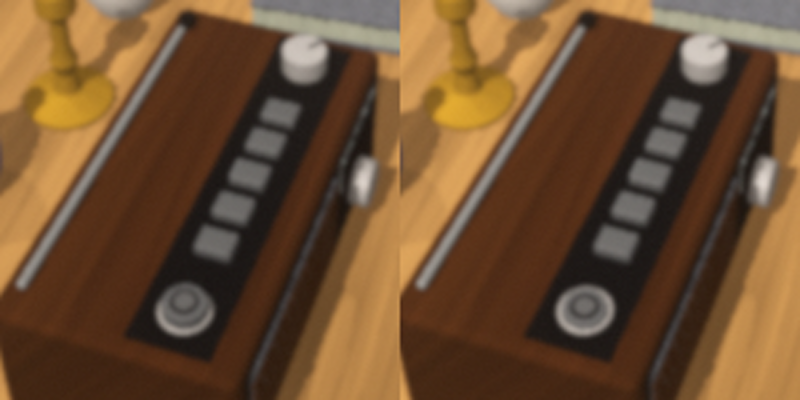

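The before/after crops show the power button now in (top at 129.5 mm, was 135), all keys up, and the knob and radio unmoved.

```bash
python3 -c "
from cell import robot
print(robot.finish_job())"
```

```text
the job is handed in; nothing more can be done
None
```

The radio is on and the fourth station key was pressed fully down and sprang back up; the camera check showed the radio, volume knob and other keys unmoved, and I've handed the job in (no verdict came back).

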